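Set out the sealing things around the card case

ROBOT

A 7-joint arm with a two-finger parallel gripper is mounted at the origin on the work surface; the furniture and walls round the work are solid. World frame = base frame: x ahead of the robot, y to its left, z up, the work surface at z = 0. Lengths are in mm, angles in degrees, forces in N, time in s.
With the tool pointing down it reaches from about 350 to 775 mm from the base axis. Payload 3.1 kg.
Tool frame: the origin (TCP) lies midway between the tips of the shut fingers; the grasp point (between the pads) lies 19 mm behind it (ctrl.grasp_offset is the y of the grasp point in the tool frame, in mm); y points along the fingers, z is the direction in which the jaws open and shut, and the axes are right-handed (so a half turn about y gives the same grasp; the last joint's range is limited). The gripper opens to 85 mm and grips with 20 to 120 N. Pads are 22 mm wide; open, the fingers measure 114 mm over their backs; the gripper's body (76 mm by 85 mm) begins 54 mm behind the grasp point. The pads swing forward as they close: fully open they stand 13 mm farther back than shut.
Start: joints at [73.298, 17.813, 0.802, 86.603, -0.252, 75.585, -1.558], TCP at [135.998, -532.937, 231.304] pointing down, gripper open.
Joint ranges: [-154.91, 154.91], [-16.99, 109.72], [-72.82, 74.43], [7.12, 147.25], [-82.49, 262.49], [11.32, 116.49], [-174.64, 174.64]. Speed limits (degrees/s): [159.86, 159.86, 180, 180, 180, 180, 180].

INTERFACE

Orientations are given as [roll, pitch, yaw] about the fixed x, y, z axes, in that order (R = Rz(yaw) Ry(pitch) Rx(roll)).
In Python, from bench import ctrl gives the robot as it stands. The module is installed in compiled form; this text tells all that it offers. Calls block until the motion is done:
- ctrl.goto(position, orientation): joint-space move of the TCP to a pose.
- ctrl.move_l(position, feed=150, frame=None): straight line of the TCP; frame=None keeps the orientation; feed is the mean speed in mm/s.
- ctrl.goto_joints(angles): joint-space move.
- ctrl.command_gripper(opening, newtons=None): finger opening in mm; newtons is the grip in N (None keeps the last); returns when the fingers have stopped.
- ctrl.hold(seconds).
- ctrl.ik(position, orientation): joint angles nearest the present ones, or None.
- ctrl.get_state(): the state.
- ctrl.grab_frame(name): name is "side" or "top"; returns (picture, depth): 420x560x3 uint8, blue, green, red; 420x560 float32, mm along the optical axis (not along the pixel's ray), 0 where there is no reading.
- ctrl.calibration(name): a dict with "camera_matrix" (3x3 intrinsics, pixels), "pose" (4x4, takes a point from camera to world coordinates). Camera axes: x right, y down, z forward; pixel columns grow to the right and rows downward; lengths in mm; the calibration is good to about 2 mm. A picture is of the moment at which its call begins. calibration takes no time and is no camera call.
A pose or a line that the arm cannot do raises ctrl.PlanningError and nothing moves.
- ctrl.job_done(): hands the job in, once; it reports no verdict.
Trained networks look in the newest picture that a camera, given by its name, has taken for a name from the list of things; names that differ only in an ending like _2 or _b are one class to them, and where a whole thing is asked for, a point or a joint stands for the part that bears it (a point fixed in the world has none). Each returns a list of dicts, best first, with "conf" (0 to 1); they miss things now and then, are a little off and sometimes report something else, mostly with a low value. They report only what shows in the picture. A call takes as long as a camera call. They do not tell look-alikes from the thing itself.
- ctrl.regions_of(camera, name): "region" (420x560 bool, what is visible of it) and "location" ([column, row] in pixels, amid what is visible of it).
The state is a dict: "t": time; "qpos": joint angles; "qvel": joint speeds; "effort": joint torques, N m; "position": TCP position; "ee_rot": TCP orientation; "contact_force": force on the tool from outside, world axes, zero at the start; "wrist_torque": the same for the moment, N m; "grip_width": finger opening in mm.
Only numpy, scipy, OpenCV 4.12 (cv2) and the standard library are available. Lean on these libraries where they do the work, as an engineer would, in place of code of your own. Each camera call takes 0.05 s, during which the arm holds its last target.

TASK

Set the desk out for stamping and sealing cards: stand the brass bell in the middle of the coaster stack, put the silver stamp box in the middle of the leather card case with its long side along the case's long side, and stand the seal upright half-way between the middle of the card case and the middle of the coasters. Lay the red stick of wax flat behind the card case (on its far side from the robot), centred on it and parallel to its long far edge, leaving a gap of about 4 cm. Leave the blue stick of wax where it lies.

Things in the scene. Friction and masses are not known exactly. Their poses are not given: they have to be found in the camera images.
- card_case: Closed dark red-brown leather card case lying flat, fixed to the desk: 65 mm (its x) by 92 mm (its y), flat top 23 mm above the desk. Origin at the centre of its underside; x points away from the robot (its far side), y to the robot's left along its long side, each within about 12 degrees.
- coasters: Stack of round dark leather coasters with a silver rim, fixed to the desk: 92 mm across, flat top 20 mm above the desk. Origin at the centre of its underside. It stands on the left or the right of the card case, in line with the case's y axis.
- blotter: Rocker blotter, brown wooden board with a brass knob, fixed, not used: 60 x 134 mm, 68 mm high. It stands on the other side of the card case. Origin at the centre of its underside.
- bell_mid (a point): Brass hand bell standing upright, loose, 0.2 kg: foot 67 mm across, 95 mm high. Point on its axis half-way up (47.5 mm above its foot), z up. The dark handle is 20 mm across at most and reaches from 42 mm to 95 mm above the foot; grasp it there.
- stamp_box_mid (a point): Small silver stamp box with closed fixed lid, loose, 0.1 kg: 36 mm (its x) by 54 mm (its y), 25 mm high. Point at its centre, half-way up (12.5 mm).
- seal_mid (a point): Letter seal: brown turned wooden handle on a brass foot, standing upright, loose, 0.11 kg: 27 mm across, 78 mm high. Point on its axis half-way up (39 mm), z up. The handle is widest, about 27 mm, some 60 mm above its foot.
- red_wax_mid (a point): Red stick of sealing wax lying flat, loose, 0.03 kg: 11 mm (its x) by 82 mm (its y), 11 mm high. Point at its centre, half-way up (5.5 mm).
- blue_wax_mid (a point): Dark blue stick of sealing wax of the same size as the red one, loose, to be left alone. Point at its centre.
Not all that is in view belongs to the job. What is shaped like the part that bears bell_mid but purple is not meant.

How it is judged (in metres and radians):
At the end, for the whole second after the job is handed in: Flat or upright, at rest, released: box on case (10 mm each way, 0.2 rad lengthwise), bell on coasters (12 mm), seal on desk half-way between the middles of case and coasters (15 mm each way), red wax on desk, its centre 78 mm behind the case's middle (15 mm each way, parallel to 0.2 rad) (x of stamp_box_mid in the frame of card_case between -0.01 and 0.01 m and y of stamp_box_mid in the frame of card_case between -0.01 and 0.01 m and z of stamp_box_mid in the frame of card_case between 0.0305 and 0.0405 m and angle between each of stamp_box_mid, bell_mid, seal_mid's own z axis and vertical below 0.12 rad and angle between the y axis of each of stamp_box_mid, red_wax_mid and the y axis of card_case, either way round below 0.2 rad and horizontal distance between bell_mid and coasters below 0.012 m and height (world z) of bell_mid between 0.062 and 0.073 m and x of seal_mid in the frame of card_case between -0.015 and 0.015 m and ((y of coasters in the frame of card_case above 0 m and y of seal_mid in the frame of card_case between 0.095 and 0.125 m) or (y of coasters in the frame of card_case below 0 m and y of seal_mid in the frame of card_case between -0.125 and -0.095 m)) and height (world z) of seal_mid between 0.034 and 0.044 m and x of red_wax_mid in the frame of card_case between 0.063 and 0.093 m and y of red_wax_mid in the frame of card_case between -0.015 and 0.015 m and height (world z) of red_wax_mid below 0.011 m and linear speed of each of stamp_box, bell, seal, red_wax below 0.02 m/s and angular speed of each of stamp_box, seal, red_wax below 0.2 rad/s and angular speed of bell below 1 rad/s); the robot touches nothing.
It fails at once if the blue stick of wax is moved by more than 15 mm (distance of blue_wax_mid from where it was at the start of the episode above 0.015 m).
It also fails if it takes over 115 s, if anything falls off the work surface, if the arm or the gripper's body presses on something with over 40 N, if the wrist force passes 120 N, or if a joint passes its speed limit or range.

## Working session

There is one attempt and no reset: what is moved stays moved. The work goes in short steps, each a Python script; the robot and the scene stay as the last script left them, time stands still between calls to the robot, and variables do not carry over. Pictures are saved under pics/ and viewed, and the job is handed in when it is done.

```bash
mkdir -p pics; ls
python3 - <<'E'
from bench import ctrl
import cv2,numpy as np
for n in ("side","top"):
    p,d=ctrl.grab_frame(n); cv2.imwrite(f"pics/{n}0.png",p); np.save(f"pics/{n}0d.npy",d)
    c=ctrl.calibration(n); print(n,np.round(c["camera_matrix"],1).tolist(),np.round(c["pose"],3).tolist(),(d>0).mean())
s=ctrl.get_state();print(s["t"],s["position"],s["ee_rot"],ctrl.grasp_offset)
E
```

```text
pics
side [[503.8, 0.0, 279.3], [0.0, 503.8, 213.2], [0.0, 0.0, 1.0]] [[0.989, -0.106, 0.107, 389.189], [-0.15, -0.653, 0.742, -860.301], [-0.008, -0.75, -0.661, 863.423], [0.0, 0.0, 0.0, 1.0]] 0.9959608843537415
top [[383.1, 0.0, 275.3], [0.0, 383.1, 211.4], [0.0, 0.0, 1.0]] [[0.063, -0.977, 0.204, 346.205], [-0.998, -0.061, 0.012, 3.831], [0.001, -0.204, -0.979, 881.674], [0.0, 0.0, 0.0, 1.0]] 0.9960459183673469
0.1 [ 135.79674101 -532.28222383  230.32213998] [-9.01234211e+01 -6.70451218e-03 -1.65682635e+02] -18.700000000000003
```

View pics/top0.png

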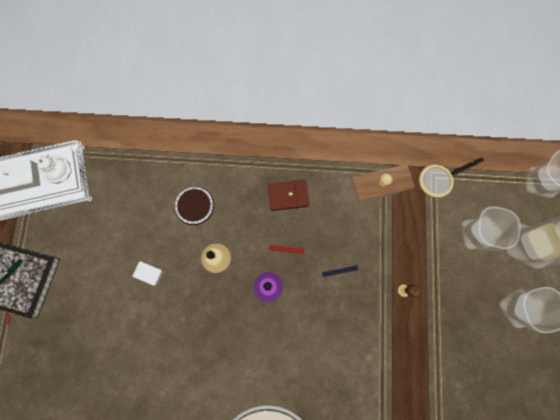

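View pics/side0.png

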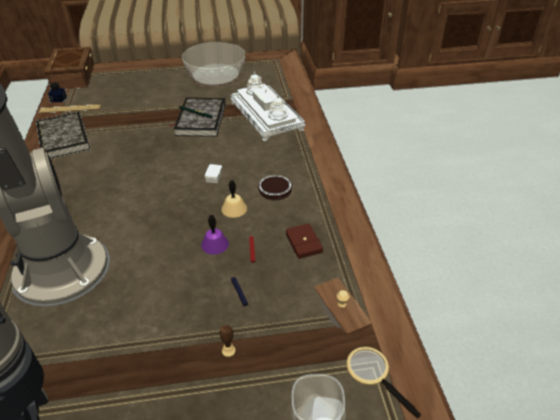

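Top view: brass bell (216,258), purple look-alike (268,287), red wax (287,249), blue wax (340,271), seal (406,291), pale stamp box (147,273), case (288,195), coasters (194,205), blotter (384,182). In the side view: brass bell (234,203), purple bell (214,237), box (213,173), coasters (275,187), case (304,241), red wax (252,249), blue wax (239,291), seal (228,341).

Candidates for the bell are the brass one at top (216,258) and the purple one at (268,287); I choose brass. For the wax: red at (287,249), blue at (340,271). Next is a close crop, then measuring.

```bash
cat > h.py <<'E'
from bench import ctrl
import cv2,numpy as np
def cal(n):
    c=ctrl.calibration(n); return np.array(c["camera_matrix"]),np.array(c["pose"])
def cloud(n,d):
    K,P=cal(n); v,u=np.mgrid[0:420,0:560]
    c=np.stack([(u-K[0,2])/K[0,0]*d,(v-K[1,2])/K[1,1]*d,d],-1)
    return c@P[:3,:3].T+P[:3,3]
def proj(n,p):
    K,P=cal(n); q=P[:3,:3].T@(np.asarray(p,float)-P[:3,3]); q=K@q; return q[:2]/q[2]
def ray(n,px,z):
    K,P=cal(n); r=P[:3,:3]@np.linalg.inv(K)@np.array([px[0],px[1],1.]); o=P[:3,3]
    return o+r*(z-o[2])/r[2]
E
python3 - <<'E'
from h import *
out=[]
for n in ("top","side"):
    p,d=ctrl.grab_frame(n); w=cloud(n,d)
    a=(120,140,330,180) if n=="top" else (190,150,170,220)
    x,y,ww,h=a; f=600/h if n!="top" else 2.4
    cv2.imwrite(f"pics/crop_{n}.png",cv2.resize(p[y:y+h,x:x+ww],None,fx=min(f,2.4),fy=min(f,2.4),interpolation=cv2.INTER_CUBIC))
    for name in ["card_case","coasters","blotter","bell_mid","stamp_box_mid","seal_mid","red_wax_mid","blue_wax_mid"]:
        for r in ctrl.regions_of(n,name)[:3]:
            m=r["region"]&(d>0)
            if m.sum()<5: continue
            q=w[m]; zt=np.percentile(q[:,2],[5,50,95])
            t=q[q[:,2]>np.percentile(q[:,2],40)]
            rect=cv2.minAreaRect(t[:,:2].astype(np.float32))
            print(n,name,round(r["conf"],2),np.round(r["location"]),m.sum(),"z",np.round(zt,1),"mean",np.round(q.mean(0),1),"rect",np.round(rect[0],1),np.round(rect[1],1),round(rect[2],1), p[m].mean(0).round())
E
```

```text
top card_case 0.68 [292. 194.] 1130 z [ 8.  20.9 23.7] mean [566.2 -14.1  19.8] rect [568.6 -13.6] [63.5 89.6] 10.6 [ 44.  56. 103.]
top card_case 0.39 [214. 261.] 675 z [ 1.7 24.7 87.6] mean [411.  139.3  27.3] rect [413.4 142.4] [49.5 48.7] 3.7 [110. 155. 175.]
top coasters 0.76 [197. 206.] 1139 z [15.5 18.3 20.8] mean [527.3 202.2  18.2] rect [528.4 201.2] [83.2 85.5] 2.5 [64. 69. 88.]
top blotter 0.67 [381. 182.] 1482 z [28.9 32.3 59.9] mean [ 605.1 -228.4   33.7] rect [ 606.9 -228.3] [ 59.4 131.2] 17.4 [ 78. 110. 145.]
top bell_mid 0.84 [270. 286.] 673 z [ 3.3 26.6 88.3] mean [355.2  19.6  28.4] rect [355.9  19.5] [48.  47.8] 48.7 [127.  57. 111.]
top bell_mid 0.66 [218. 258.] 669 z [ 2.2 25.  87.6] mean [410.9 139.1  27.6] rect [413.3 142.4] [49.3 48.7] 3.7 [110. 155. 176.]
top seal_mid 0.58 [406. 292.] 245 z [-0.1 63.8 76.1] mean [ 366.6 -281.4   45.2] rect [ 367.1 -282.8] [24.6 22.2] 3.7 [ 61.  91. 116.]
top red_wax_mid 0.65 [290. 250.] 213 z [-2.1  9.2 12.4] mean [442.6 -18.2   7.5] rect [442.4 -18.7] [76.3 10.7] 86.2 [ 44.  51. 130.]
top blue_wax_mid 0.7 [340. 270.] 176 z [
[... 863 characters left out ...]
 17.6 [ 95. 143. 166.]
side bell_mid 0.75 [214. 242.] 557 z [ 2.6 23.6 82. ] mean [358.1   6.5  28.1] rect [357.6  13.7] [42.3 44.1] 46.2 [107.  47.  92.]
side stamp_box_mid 0.82 [212. 174.] 229 z [ 5.3 22.1 25.8] mean [369.7 282.   19.3] rect [370.8 288.7] [57.  34.8] 75.8 [189. 196. 194.]
side seal_mid 0.68 [226. 340.] 356 z [ 3.4 56.  76.4] mean [ 368.5 -288.8   44.9] rect [ 368.5 -286.5] [24.1 23.4] 35.1 [ 53.  82. 104.]
side red_wax_mid 0.43 [254. 259.] 72 z [-0.4  9.3 12.7] mean [442.7 -38.7   8.4] rect [442.7 -34.2] [45.1  9.2] 89.6 [ 34.  40. 110.]
side blue_wax_mid 0.52 [238. 291.] 167 z [ 2.3  9.9 12.5] mean [ 401.9 -139.5    9.1] rect [ 402.5 -139.8] [10.4 79.5] 15.3 [47. 36. 37.]
```

View pics/crop_top.png

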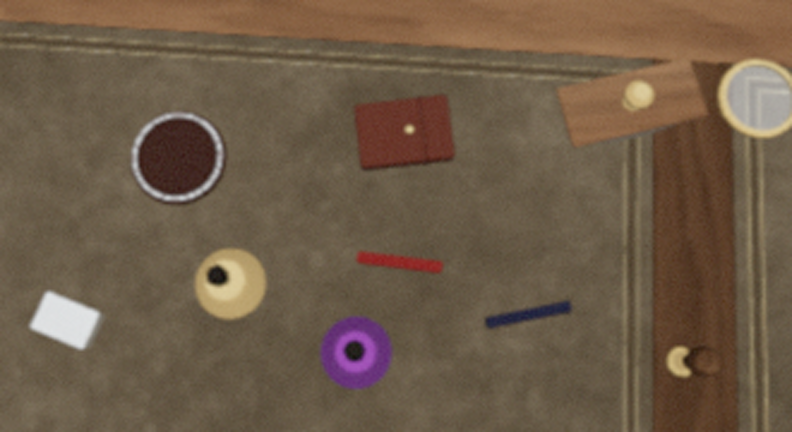

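View pics/crop_side.png

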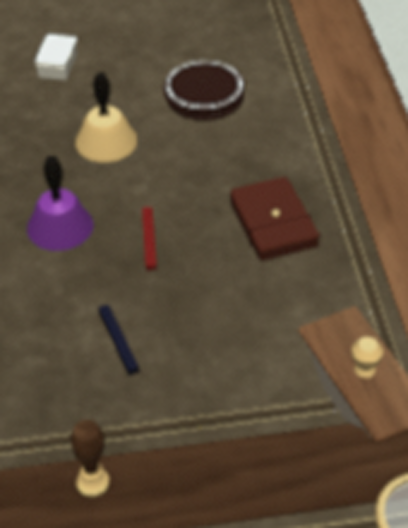

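Crops confirm the choice: the brass bell is at crop (230,283), apart from the purple one at (355,352), and the red and blue sticks are clearly distinct. Next I refine positions from both views and check the ground around the targets.

Run:
```python
from h import *
W={}
for n in ("top","side"):
    p,d=ctrl.grab_frame(n); w=cloud(n,d); w[d<=0]=np.nan; W[n]=w
    def near(x,y,r,z0,z1): 
        m=(np.hypot(w[...,0]-x,w[...,1]-y)<r)&(w[...,2]>z0)&(w[...,2]<z1); return w[m]
    for nm,(x,y) in dict(bell=(412,141),purple=(356,17),seal=(368,-284)).items():
        for z0,z1 in ((8,30),(50,70),(70,100)):
            q=near(x,y,45,z0,z1)
            if len(q)>4:
                (c,r)=cv2.minEnclosingCircle(q[:,:2].astype(np.float32))
                print(n,nm,z0,len(q),"mean",q.mean(0).round(1),"circ",np.round(c,1),round(r,1),"max",q[:,2].max().round(1))
    q=near(371,288,45,17,40); r=cv2.minAreaRect(q[:,:2].astype(np.float32)); print(n,"box",np.round(r[0],1),np.round(r[1],1),round(r[2],1),np.median(q[:,2]))
    q=near(442,-19,60,5,20); r=cv2.minAreaRect(q[:,:2].astype(np.float32)); print(n,"red",np.round(r[0],1),np.round(r[1],1),round(r[2],1),np.median(q[:,2]))
    for x,y in ((646,0),(646,40),(646,-40),(670,0),(700,0),(550,93),(368,-250),(368,-320)):
        q=w[(np.hypot(w[...,0]-x,w[...,1]-y)<12)]; print(n,"floor",x,y,np.median(q[:,2]).round(1),q[:,2].max().round(1))
for yaw in (0,1):
  pass
for nm,p in dict(box=(371,288),bell=(412,141),seal=(368,-284),red=(443,-19),case=(569,-14),wax=(646,0),mid=(549.6,93.5),coast=(530,201)).items():
    for a in (-90,0,90,-45,45):
        for z in (3,200):
            q=ctrl.ik([*p,z],[-90,0,a]); 
            if z==3: print(nm,a,None if q is None else np.round(q).astype(int).tolist())
            elif q is None: print("hi none")
```

```text
top bell 8 264 mean [410.5 138.   18.1] circ [412.2 143.1] 30.9 max 29.7
top bell 70 69 mean [412.8 142.   86.4] circ [413.4 143.7] 9.3 max 93.6
top purple 8 276 mean [355.7  18.4  18.1] circ [356.1  19.7] 30.8 max 29.9
top purple 70 69 mean [356.3  19.8  87. ] circ [356.3  19.8] 9.4 max 94.2
top seal 8 36 mean [ 366.5 -279.2   17.1] circ [ 367.2 -282.5] 9.1 max 30.0
top seal 50 58 mean [ 366.8 -276.9   63.6] circ [ 367.1 -284. ] 13.4 max 70.0
top seal 70 91 mean [ 366.5 -283.7   74.3] circ [ 366.4 -284.1] 10.9 max 78.4
top box [368.1 289.1] [54.1 35.8] 71.7 23.663227561822623
top red [442.7 -16.5] [80.8 10.8] 86.4 9.41694801741005
top floor 646 0 -1.5 1.3
top floor 646 40 -1.0 2.2
top floor 646 -40 -1.1 2.7
top floor 670 0 -1.9 2.6
top floor 700 0 -1.4 1.9
top floor 550 93 -1.8 1.3
top floor 368 -250 -1.2 2.4
top floor 368 -320 -0.4 2.7
side bell 8 205 mean [414.3 127.1  18.4] circ [415.4 138.9] 29.4 max 29.9
side bell 50 25 mean [414.5 139.2  60.5] circ [414.9 140.9] 6.7 max 70.0
side bell 70 66 mean [415.  139.6  82.7] circ [414.9 140.3] 8.7 max 94.7
side purple 8 232 mean [358.2 
[... 1624 characters left out ...]
6]
case 90 [-41, 50, 64, 100, -51, 64, -140]
case -45 [28, 40, -41, 98, 32, 54, 20]
case 45 [39, 50, -62, 97, 49, 64, 97]
wax -90 [23, 47, -41, 84, 33, 61, -25]
wax 0 [29, 52, -52, 84, 43, 65, 59]
wax 90 [-37, 57, 64, 87, -53, 70, -145]
wax -45 [28, 51, -50, 84, 41, 65, 15]
wax 45 [33, 57, -62, 84, 52, 71, 99]
mid -90 [19, 40, -44, 100, 33, 54, -38]
mid 0 [20, 41, -45, 100, 35, 55, 51]
mid 90 [29, 49, -62, 99, 49, 63, 131]
mid -45 [20, 40, -45, 100, 34, 55, 6]
mid 45 [29, 49, -62, 99, 49, 63, 86]
coast -90 [16, 48, -59, 98, 47, 62, -58]
coast 0 [13, 45, -54, 98, 42, 59, 35]
coast 90 [17, 50, -62, 98, 49, 64, 120]
coast -45 [15, 47, -57, 98, 45, 61, -12]
coast 45 [17, 50, -62, 98, 49, 64, 75]
```

```bash
cat >> h.py <<'E'
case=np.array([569.3,-13.6]); ya=10.5; coast=np.array([530,200.8])
ex=np.array([np.cos(np.radians(ya)),np.sin(np.radians(ya))])
def st(m):
    s=ctrl.get_state(); print(m,"t",round(s["t"],1),np.round(s["position"],1),"F",np.round(s["contact_force"],1),"w",round(s["grip_width"],1))
    return s
def pick(p,z,yaw,op,N,up=190):
    o=[-90,0,yaw]
    ctrl.goto([*p,up],o); ctrl.command_gripper(op)
    ctrl.move_l([*p,z+25],feed=200); ctrl.move_l([*p,z],feed=60); st("at")
    ctrl.command_gripper(0,N); st("gripped")
    ctrl.move_l([*p,z+15],feed=60); ctrl.move_l([*p,up],feed=200); st("lifted")
def place(p,z,yaw,op,up=190):
    ctrl.goto([*p,up],[-90,0,yaw]); ctrl.move_l([*p,z+15],feed=200); ctrl.move_l([*p,z],feed=30); st("down")
    ctrl.hold(0.2); ctrl.command_gripper(op); st("open")
    ctrl.move_l([*p,z+40],feed=80); ctrl.move_l([*p,up],feed=250); st("up")
def snap(n,name,box=None,f=2.4):
    p,d=ctrl.grab_frame(n); 
    if box: x,y,w,h=box; p2=cv2.resize(p[y:y+h,x:x+w],None,fx=f,fy=f,interpolation=cv2.INTER_CUBIC)
    else: p2=p
    cv2.imwrite(f"pics/{name}.png",p2); w=cloud(n,d); w[d<=0]=np.nan; return p,d,w
E
python3 - <<'E'
from h import *
pick((414,141.5),52,-90,50,40)
snap("side","bell1",(150,100,230,250),2.3)
E
```

```text
at t 5.4 [413.8 141.6  51.8] F [-0.   0.   0.1] w 50.0
gripped t 5.8 [414.5 141.5  52.3] F [ 0.9 -0.7  2.8] w 16.9
lifted t 7.0 [413.1 140.8 188.9] F [ 0.2 -0.4 -2.1] w 17.3
```

View pics/bell1.png

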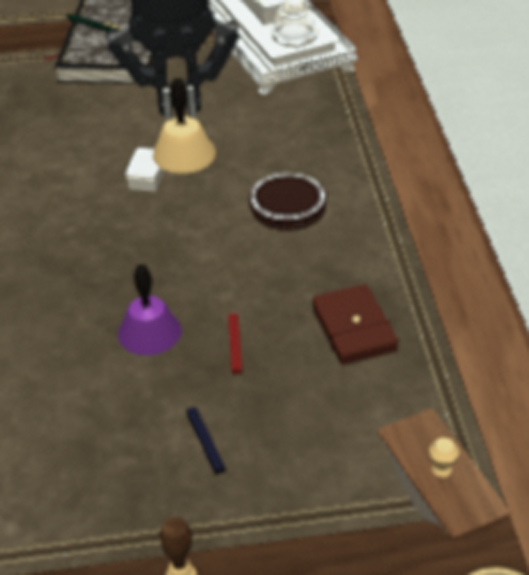

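The brass bell hangs upright in the fingers (crop about (183,140)), and the force dropped by about 2 N, as expected. Placing it now.

Run:
```python
from h import *
place(coast,72.5,-90,45)
pick((369,288.7),3,-107,60,40)
p,d,w=snap("side","s2",(150,100,230,250),2.3)
def near(x,y,r,z0,z1):
    m=(np.hypot(w[...,0]-x,w[...,1]-y)<r)&(w[...,2]>z0)&(w[...,2]<z1); return w[m]
q=near(*coast,45,85,130); print("bell top",len(q),q.mean(0),q[:,2].max())
```

```text
down t 8.9 [529.9 200.9  72.4] F [ 0.6 -0.1 -1.6] w 16.8
open t 9.5 [530.2 201.   72.8] F [-1.3 -0.2 -0.6] w 44.8
up t 10.6 [530.1 200.9 190.4] F [-0.4  0.8 -0.4] w 44.8
at t 13.2 [368.8 288.6   2.7] F [0.6 0.4 0.7] w 60.0
gripped t 13.5 [369.4 289.2   3.5] F [-1.   0.1  3.8] w 35.5
lifted t 14.9 [368.3 287.8 188.8] F [ 0.3  0.2 -1.2] w 35.3
bell top 67 [529.92611589 198.76517913 100.55431329] 114.00924536765513
```

View pics/s2.png

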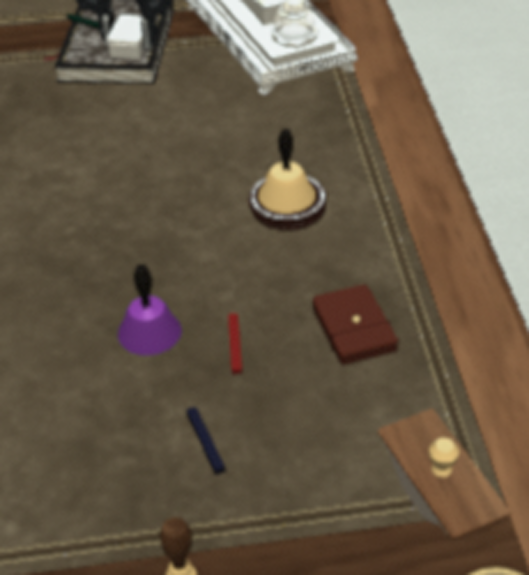

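The bell stands central on the coasters (crop (287,190)). The box is gripped at 35.4 mm, crop (128,35). Next: place the box, then pick up the red wax.

Run:
```python
from h import *
place(case,26.8,ya-90,60)
pick((443.6,-16),3,-93.5,35,30)
snap("side","s3",(150,100,230,250),2.3)
```

```text
down t 17.9 [569.3 -13.6  26.7] F [-0.3 -0.3  0.5] w 35.2
open t 18.4 [569.4 -13.5  27. ] F [0.3 0.3 0.3] w 60.2
up t 19.7 [568.7 -13.9 189.2] F [ 0.1 -0.3 -0.3] w 59.7
at t 22.2 [443.4 -15.8   2.7] F [ 0.1 -0.4  0.9] w 35.3
gripped t 22.5 [444.  -15.9   3.3] F [-0.1 -0.3  1.9] w 10.1
lifted t 23.9 [442.6 -16.3 188.9] F [ 0.3  0.3 -0.3] w 10.1
```

View pics/s3.png

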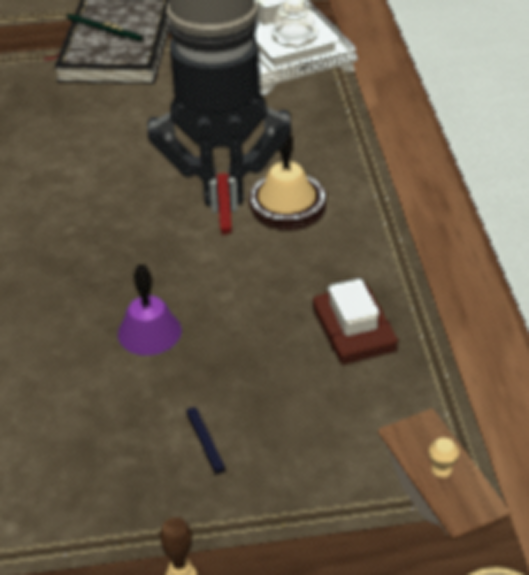

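The box sits aligned on the case (crop (355,308)). The red wax is in the fingers (crop (224,200)), roughly level.

Run:
```python
from h import *
place(case+78*ex,3.6,ya-90,32)
pick((367.8,-284.8),40,-90,55,40)
snap("side","s4",(100,60,350,250),2.2)
```

```text
down t 26.5 [6.457e+02 4.000e-01 3.400e+00] F [-1.2 -1.6  1.6] w 10.2
open t 27.0 [646.1   0.8   3.5] F [ 0.5 -0.1 -0.2] w 32.0
up t 28.4 [6.451e+02 1.000e-01 1.882e+02] F [ 0.2  0.1 -1. ] w 32.1
at t 31.6 [ 367.7 -284.6   39.8] F [ 0.3 -0.1  0.3] w 55.3
gripped t 31.9 [ 368.2 -284.9   40.5] F [0.3 0.2 3.4] w 24.7
lifted t 33.2 [ 366.8 -284.5  188.8] F [ 0.1 -0.2 -0.3] w 24.8
```

View pics/s4.png

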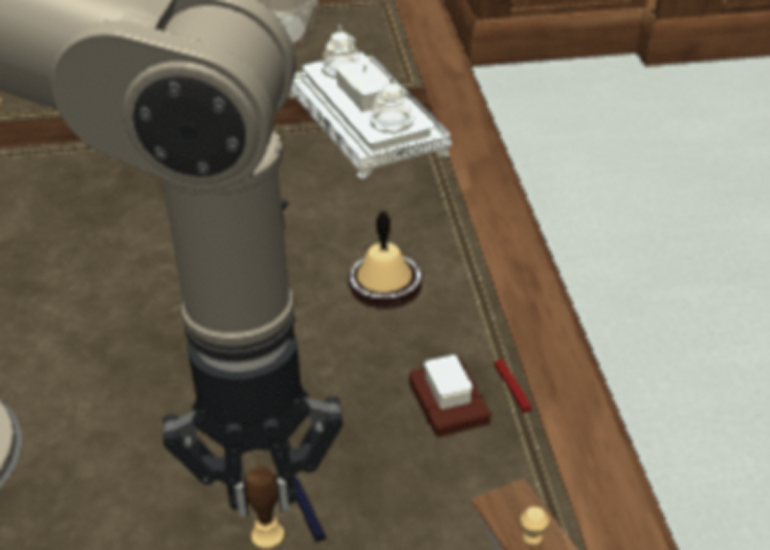

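The seal is held upright (crop (262,495)). The wax lies flat behind the case (crop (513,385)), and the blue stick is unmoved.

Run:
```python
from h import *
place((case+coast)/2,41,-90,55)
ctrl.goto([420,-330,230],[-90,0,-90])
mid=(case+coast)/2
R=np.array([ex,[-ex[1],ex[0]]])
for n,b in (("side",(150,100,230,250)),("top",(120,140,330,180))):
    p,d,w=snap(n,"end_"+n,b,2.3)
    def near(c,r,z0,z1):
        m=(np.hypot(w[...,0]-c[0],w[...,1]-c[1])<r)&(w[...,2]>z0)&(w[...,2]<z1); return w[m]
    q=near(coast,40,85,125);c,r=cv2.minEnclosingCircle(q[:,:2].astype(np.float32));print(n,"bell off",np.round(np.array(c)-coast,1),r,q[:,2].max())
    q=near(mid,40,50,90);c,r=cv2.minEnclosingCircle(q[:,:2].astype(np.float32));print("seal off",np.round(R@(np.array(c)-mid),1),r,q[:,2].max())
    q=near(case,45,40,60);r=cv2.minAreaRect(q[:,:2].astype(np.float32));print("box off",np.round(R@(np.array(r[0])-case),1),np.round(r[1:][0],1),r[2],np.median(q[:,2]))
    q=near(case+78*ex,55,5,30);r=cv2.minAreaRect(q[:,:2].astype(np.float32));print("wax",np.round(R@(np.array(r[0])-case),1),np.round(r[1],1),r[2],np.median(q[:,2]))
    q=near((401,-139),60,5,30);r=cv2.minAreaRect(q[:,:2].astype(np.float32));print("blue",np.round(r[0],1),np.round(r[1],1),r[2])
st("end")
```

```text
down t 36.2 [549.6  93.7  40.9] F [ 0.8 -0.6 -1.4] w 24.8
open t 36.8 [549.8  93.7  41.1] F [ 0.7 -0.  -0.1] w 55.1
up t 38.1 [549.5  93.4 190. ] F [ 0.  -0.2 -0.9] w 55.0
side bell off [ 0.2 -0.7] 9.145934104919434 115.93436537881757
seal off [-1.3 -2. ] 13.085158348083496 78.79437321592434
box off [-0.2  3.5] [37.4 59.3] 6.343059539794922 46.138647274828486
wax [54.   0.5] [59.1 81.6] 9.280960083007812 10.425469088331738
blue [ 403.  -139.9] [11.4 81. ] 13.814800262451172
top bell off [-1.3  1.6] 9.362303733825684 113.61415279061202
seal off [-1.8 -0.1] 13.434099197387695 77.0109850376424
box off [-1.7  1.3] [36.2 53.9] 8.096132278442383 46.09804795524656
wax [52.8  1.1] [58.7 81.5] 8.838006019592285 10.078373972052077
blue [ 401.2 -140. ] [10.8 81. ] 15.043906211853027
end t 39.8 [ 420.9 -328.3  230. ] F [-0.2  0.2 -0. ] w 55.1
```

View pics/end_side.png

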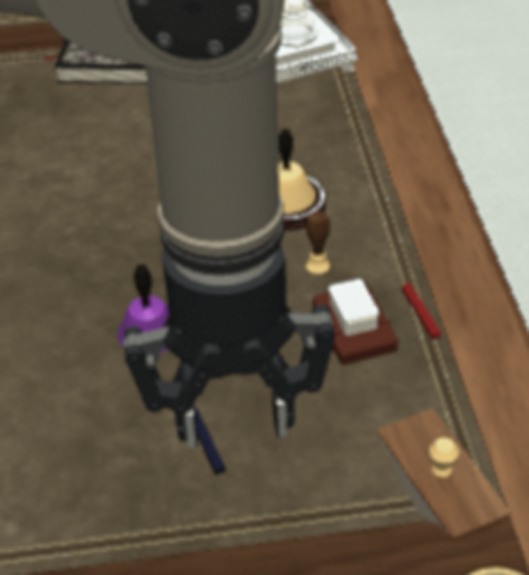

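View pics/end_top.png

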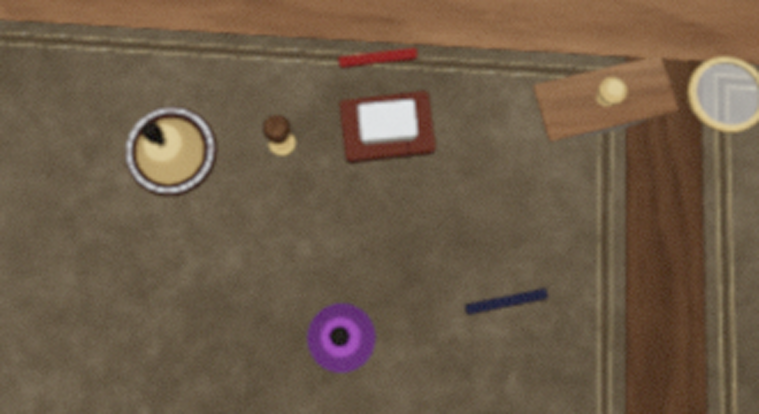

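All is in place in both views: top crop shows the bell at (170,148), seal (278,138), box (388,120) and wax (378,58). The wax figure included part of the case, so I'll remeasure it with a tighter filter and hand in if it's good.

Run:
```python
from h import *
R=np.array([ex,[-ex[1],ex[0]]]); ok=True
for n in ("side","top"):
    p,d,w=snap(n,"fin_"+n)
    c=(w[...,:2]-case)@R.T
    m=(c[...,0]>55)&(c[...,0]<105)&(abs(c[...,1])<60)&(w[...,2]>5)&(w[...,2]<30)
    r=cv2.minAreaRect(c[m].astype(np.float32)); print(n,r,np.median(w[m][:,2]))
    ok&=abs(r[0][0]-78)<8 and abs(r[0][1])<8
print(ok)
if ok: ctrl.job_done(); st("done")
```

```text
side ((76.86343383789062, -1.0402984619140625), (13.395970344543457, 84.3377914428711), 1.534275770187378) 9.444702759562347
top ((76.23457336425781, 0.42493438720703125), (81.49982452392578, 11.996786117553711), 89.51404571533203) 9.528689359905798
True
the job is handed in; nothing more can be done
the job is handed in; nothing more can be done
```

The desk is set out and the job is handed in, at about 40 s of the 115 s allowed. I moved the brass bell, the silver stamp box, the red wax and the seal in that order, each grasped once and released.

The last measurements, from both cameras, were all within tolerance:

| Thing | Measured | Tolerance |
|---|---|---|
| Bell, distance from coaster centre | up to about 2 mm | 12 mm |
| Stamp box, offset from case centre | up to 2 mm across and 1 to 3.5 mm lengthwise, turned 2–4° | 10 mm each way, 0.2 rad (about 11°) |
| Seal, offset from half-way point | up to 2 mm each way, upright | 15 mm each way |
| Red wax, behind case centre | 76–77 mm, within 1 mm sideways, parallel within 2°, flat | 63–93 mm, 15 mm sideways, 0.2 rad |
| Blue wax | about 1 mm from where it started (within noise) | 15 mm |

- **One check that failed at first:** the first wax reading (53–54 mm behind the case centre) was wrong because it picked up part of the case. Measured again with a tighter filter, both cameras agreed on the figures above.
- **Camera disagreement:** the side camera put the box 3.5 mm off lengthwise and the top camera 1.3 mm. The side camera also stretched the box's outline to 59 mm, so I trust the top camera more.

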